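# Roll the log up to the yellow band

### The arm

A 7-joint arm with a two-finger parallel gripper is mounted at the origin on the work surface. World frame = base frame: x ahead of the robot, y to its left, z up, the work surface at z = 0. Lengths are in m, angles in rad, forces in N, time in s.
With the tool pointing down it reaches from about 0.4 to 0.925 m from the base axis. Payload 4.1 kg.
Tool frame: the origin (TCP) lies on the centre line of the jaws, within the pads' length; the fingertips stand 22 mm ahead of it and the grasp point (between the pads) lies 3 mm ahead of it; z points along the fingers, y is the line along which they close (so a half turn about z gives the same grasp; the last joint's range is limited). The gripper opens to 85 mm and grips with 20 to 120 N. Pads are 22 mm wide; open, the fingers measure 114 mm over their backs; the gripper's body (76 mm by 85 mm) begins 54 mm behind the grasp point. The pads swing forward as they close: fully open they stand 13 mm farther back than shut.
Start: joints at [-1.378, 0.398, 0.045, 1.537, -0.019, 1.207, -0.051], TCP at [0.187, 0.623, 0.253] pointing down, gripper open.
Joint ranges: [-2.82, 2.82], [-0.49, 2.23], [-1.37, 1.46], [0, 2.46], [-1.36, 4.5], [0.23, 2], [-2.94, 2.94]. Speed limits (rad/s): [2.57, 2.57, 3.14, 3.14, 3.14, 3.14, 3.14].

### API

Orientations are given as a unit quaternion [w, x, y, z].
In Python, from workcell import state, viewer, ctrl gives the robot as it stands.
- The arm moves only by the shell command python3 -m handwheel 'ROWS' [FORCE]. ROWS is JSON, a list of rows, each a list of 7 numbers: the shift along the tool's x, y, z in mm, then the turn, a rotation vector about the tool's x, y, z in degrees, then the opening in per cent of the stroke, from 0 (shut) to 100 (fully open). In form: [[x, y, z, rx, ry, rz, gripper], ...]. A call has 1 to 20 rows; each row is the pose to reach, as a shift and turn from the pose commanded when the call began, along the tool's axes at that moment; what a row does not reach only later rows make up. A row lasts 1/12 s, in which the tool goes at most 41.7 mm and 7.16 degrees, less where a joint would pass 70% of its speed; a pose out of reach is approached as far as the arm can. A call with a gripper value outside its range is refused whole. The fingers move at their own pace and stop on an object; FORCE is the grip in N (left out, the last holds). Time passes only in rows, so rows that repeat a pose let the fingers close. It gives the time, the measured TCP pose, the force, the opening and the grip force at its end, in the units of the state.
- state(): the state, without advancing time (a new reading comes with each control period).
- viewer.camera(name): name is "side" or "top"; returns the picture (384x512x3 uint8, red, green, blue); there is no depth.
- viewer.calibration(name): a dict with "intrinsics" (3x3 intrinsics, pixels), "R" (3x3) and "t" (3): a world point X has camera coordinates R X + t. Camera axes: x right, y down, z forward; pixel columns grow to the right and rows downward; lengths in m; the calibration is good to about 2 mm. A picture is of the moment at which its call begins. calibration takes no time and is no camera call.
- ctrl.close_job(): hands the job in; it is judged then, once.
The state is a dict: "clock": time; "q": joint angles; "qvel": joint speeds; "joint_efforts": joint torques, N m; "ee_pos": TCP position; "eef_rot": TCP orientation; "ft_force": force on the tool from outside, world axes, zero at the start; "moment": the same for the moment, N m; "finger_gap": finger opening in m; "gripper_force": force on a finger pad.
Only numpy, scipy, OpenCV 4.12 (cv2) and the standard library are available. Lean on these libraries where they do the work, as an engineer would, in place of code of your own. Each camera call takes 0.05 s, during which the arm holds its last target. There are 200 camera calls.

### The job

Roll the short bark-covered log along the feed board by pushing its top with your fingertips, until it lies at rest squarely across the board with its middle over the middle of the yellow band. It must roll, not be slid, pinched or lifted, nor shoved from low down behind. Leave the tin, the hammer and all the other loose things where they are, and finish with the hand clear.

Things in the scene. Friction and masses are not known exactly. Their poses are not given: they have to be found in the camera images.
- log: Round log, brown bark, pale sawn ends: a cylinder 68 mm in diameter, 130 mm long, 0.2 to 0.45 kg, lying across the board. Origin at its centre, 34 mm below its top; own x along its length, y and z turn as it rolls. Chalk line on top at the start. A fingertip on top does not slip: the centre moves half as far as the tip. Rolls freely; stays put if the finger stops slowly and lifts straight off.
- board: Fixed flat plywood-coloured feed board, 200 (own x) x 500 (own y) x 12 mm, origin at the centre of its underside on the table. The log starts near the end at its own -y and is to be rolled towards +y.
- band_yellow: Yellow stripe painted straight across the feed board: 196 mm along own x (the board's x), 30 mm wide along own y, flat with the board's top. Origin at its centre on the board's top face, 12 mm above the table. Fixed to the board, either the nearer or the farther of the two stripes as seen from the log.
- band_blue: Blue stripe of the same size, parallel to the yellow one, 75 mm from it centre to centre; not the wanted place.
- tin: Green-labelled tin, 60 mm in diameter and 85 mm tall, standing on the far (+y) end of the feed board. Origin at the centre of its underside.
- mallet: Hammer lying on the table beyond the board, 260 mm long, handle along own -x.
- brush: Brush lying on the table to the robot's right of the board, handle along own -x.
- wax: Wax jar, 70 mm in diameter, 75 mm tall, standing on the table far right. Origin at the centre of its underside.
- disc: Single wood slice with bark rim, 120 mm in diameter, 25 mm thick, lying flat on the table far left. Origin at the centre of its underside.
- meter: Orange hand-held moisture meter, 130 x 62 x 26 mm, lying on the table to the left of the board. Origin at the centre of its underside.

How it is judged:
By the outcome, as a careful person would: the job done as asked, in the order asked, and still so for the second after the job is handed in, with the robot touching nothing.
It also fails if it takes over 72 s, if anything falls off the work surface, if the arm or the gripper's body presses on something with over 40 N, if the wrist force passes 120 N, or if a joint passes its speed limit or range.

## Working session

There is one attempt and no reset: what is moved stays moved. The work goes in short steps, Python scripts to look and compute and a shell command to move; the robot and the scene stay as the last step left them, time stands still between calls to the robot, and variables do not carry over. Pictures are saved under pics/ and viewed, at most 10 in all, crops included, and the job is handed in when it is done.

```bash
mkdir -p pics; python3 - <<'E'
from workcell import state, viewer, ctrl
import cv2,numpy as np
s=state(); print({k:np.round(v,3).tolist() for k,v in s.items()})
for n in("top","side"):
    c=viewer.calibration(n); print(n,c)
    cv2.imwrite(f"pics/{n}0.png",cv2.cvtColor(viewer.camera(n),cv2.COLOR_RGB2BGR))
E
```

```text
{'clock': 0.0, 'q': [-1.378, 0.399, 0.045, 1.538, -0.019, 1.207, -0.051], 'qvel': [0.001, 0.002, -0.0, -0.0, -0.002, -0.0, -0.001], 'joint_efforts': [-0.0, -47.513, 1.365, -25.422, 0.011, 0.009, -0.0], 'ee_pos': [0.187, 0.622, 0.252], 'eef_rot': [-0.0, 0.145, 0.989, -0.001], 'ft_force': [-0.443, 0.659, -0.254], 'moment': [-0.001, 0.058, 0.0], 'gripper_force': 0.0, 'finger_gap': 0.086}
top {'intrinsics': array([[421.33519594,   0.        , 261.13011543],
       [  0.        , 421.33519594, 187.85805772],
       [  0.        ,   0.        ,   1.        ]]), 'R': array([[-0.02256826, -0.99966951,  0.01230998],
       [-0.98888492,  0.0205114 , -0.14726135],
       [ 0.14696019, -0.01549659, -0.98902101]]), 't': array([0.00164242, 0.58935128, 1.51720219])}
side {'intrinsics': array([[371.23061456,   0.        , 248.59385105],
       [  0.        , 371.23061456, 194.9979845 ],
       [  0.        ,   0.        ,   1.        ]]), 'R': array([[ 0.77097426, -0.63678193, -0.01036638],
       [-0.33823429, -0.39561176, -0.85386703],
       [ 0.53962604,  0.66181576, -0.52038797]]), 't': array([-0.46569952,  0.24811513,  0.98689508])}
```

View pics/top0.png

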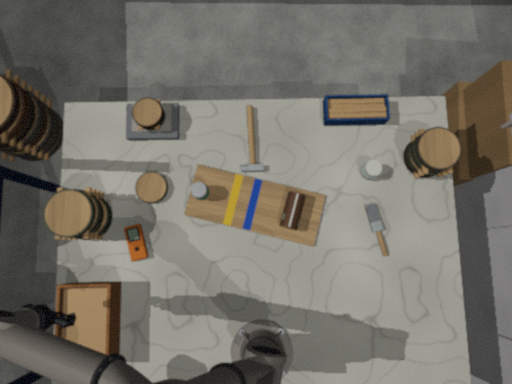

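View pics/side0.png

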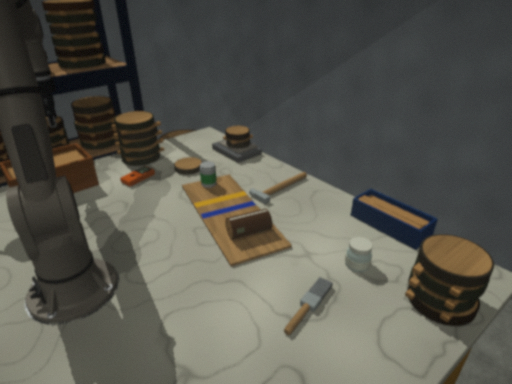

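The top view shows the log at about (293,210) with its chalk line. The blue band is at (253,204), the yellow one farther off at (233,200), and the tin at (199,189). The side view agrees: log (248,223), blue (228,210), yellow (220,201). Next I'll measure them.

```bash
cat > h.py <<'E'
import cv2,numpy as np
from workcell import state, viewer, ctrl
def cast(n,uv,z):
    c=viewer.calibration(n);uv=np.atleast_2d(uv).astype(float)
    d=(np.linalg.inv(c["intrinsics"])@np.c_[uv,np.ones(len(uv))].T).T@c["R"]
    o=-c["R"].T@c["t"]; return o+d*((z-o[2])/d[:,2])[:,None]
def tri(u1,u2):
    P=[viewer.calibration(n)["intrinsics"]@np.c_[viewer.calibration(n)["R"],viewer.calibration(n)["t"]] for n in("top","side")]
    X=cv2.triangulatePoints(P[0],P[1],np.float64(u1).reshape(2,1),np.float64(u2).reshape(2,1)).ravel(); return X[:3]/X[3]
def big(m):
    k=max(cv2.findContours(m.astype(np.uint8),cv2.RETR_EXTERNAL,cv2.CHAIN_APPROX_NONE)[0],key=cv2.contourArea)
    o=np.zeros(m.shape,np.uint8);cv2.drawContours(o,[k],-1,1,-1);ys,xs=np.nonzero(o)
    return k[:,0],np.array([xs.mean(),ys.mean()]),cv2.contourArea(k)
def hsv(im): return cv2.cvtColor(im,cv2.COLOR_RGB2HSV).astype(int)
def band(im,c):
    H=hsv(im)
    return (abs(H[...,0]-25)<5)&(H[...,1]>190)&(H[...,2]>120) if c=="y" else (abs(H[...,0]-115)<8)&(H[...,1]>170)&(H[...,2]>90)
E
python3 - <<'E'
from h import *
T=viewer.camera("top");S=viewer.camera("side");np.savez("im0.npz",T=T,S=S)
H=hsv(T)
for p in [(233,200),(253,204),(293,203),(286,208),(299,212),(270,205),(315,215),(290,227),(297,194)]: print(p,H[p[1],p[0]])
for c in "yb":
    cs=[]
    for n,I in(("top",T),("side",S)):
        m=band(I,c);m[:150]=0;m[250:]=0;m[:,:180]=0;m[:,320:]=0
        k,ce,a=big(m);r=cv2.minAreaRect(k);cs.append(ce);print(c,n,ce,a,r)
        w=cast(n,k,0.012)[:,:2];rr=cv2.minAreaRect(w.astype(np.float32));print("  world",cast(n,ce,.012)[0],rr)
    print("tri",tri(*cs))
a=cv2.resize(T[155:255,175:335],None,fx=5,fy=5,interpolation=cv2.INTER_CUBIC)
cv2.imwrite("pics/t1.png",a[...,::-1])
b=cv2.resize(S[170:270,170:300],None,fx=5,fy=5,interpolation=cv2.INTER_CUBIC)
cv2.imwrite("pics/s1.png",b[...,::-1])
E
```

```text
(233, 200) [ 24 188 179]
(253, 204) [110 205 148]
(293, 203) [ 15  56 109]
(286, 208) [ 11 116  77]
(299, 212) [ 10 146  49]
(270, 205) [ 18  98 151]
(315, 215) [ 17 103 154]
(290, 227) [15 82 96]
(297, 194) [ 18  25 152]
y top [228. 222.] 0.0 ((228.0, 222.0), (0.0, 0.0), 0.0)
  world [0.4677328  0.11490345 0.012     ] ((0.4677327871322632, 0.11490344256162643), (0.0, 0.0), 0.0)
y side [219.81547619 198.79166667] 117.5 ((219.58827209472656, 198.85296630859375), (3.395498514175415, 50.20487594604492), 75.96376037597656)
  world [0.54938565 0.096916   0.012     ] ((0.551171600818634, 0.09656206518411636), (0.022448167204856873, 0.18704113364219666), 75.46365356445312)
tri [0.49588336 0.09565381 0.02981926]
b top [251.98867925 204.01132075] 213.0 ((252.14707946777344, 203.91177368164062), (5.5783185958862305, 49.2347297668457), 14.03624439239502)
  world [0.53330418 0.02411495 0.012     ] ((0.5344514846801758, 0.023379109799861908), (0.020830044522881508, 0.1859019696712494), 74.9737319946289)
b side [227.46428571 209.1547619 ] 34.0 ((227.558837890625, 209.23532104492188), (1.697749376296997, 50.447410583496094), 75.96376037597656)
  world [0.52983022 0.02462169 0.012     ] ((0.5322170257568359, 0.02343098819255829), (0.010045039467513561, 0.1812138706445694), 74.55590057373047)
tri [0.53219366 0.02485748 0.01119938]
```

View pics/t1.png

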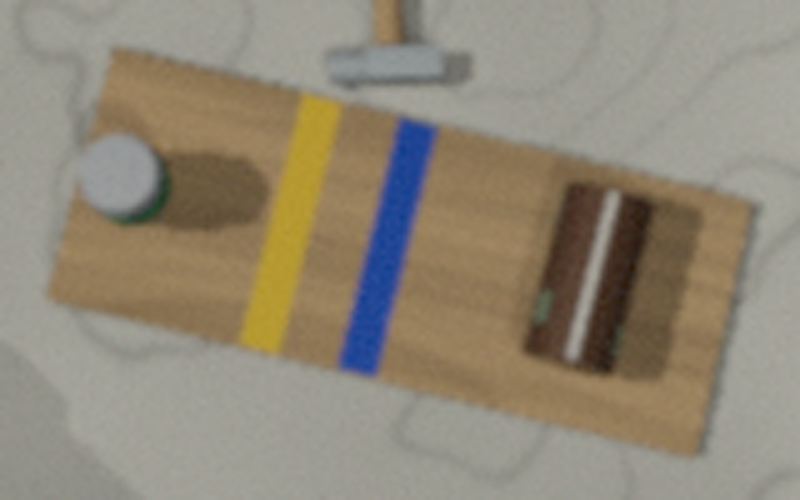

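View pics/s1.png

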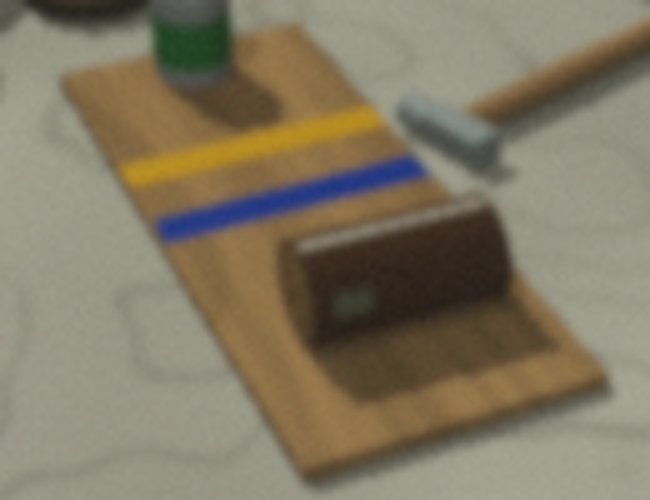

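The crops show chalk line ends at about (297,194) and (290,226) in the top view. In the side view they are at about (230,219) and (266,210). The log is close to parallel to the bands. Next I'll loosen the masks and get precise poses.

```bash
cat >> h.py <<'E'
def band(im,c,n):
    H=hsv(im); x0,y0,x1,y1=(205,170,285,240) if n=="top" else (185,180,270,225)
    m=(abs(H[...,0]-24)<5)&(H[...,1]>145)&(H[...,2]>110) if c=="y" else (abs(H[...,0]-113)<10)&(H[...,1]>130)&(H[...,2]>70)
    o=np.zeros_like(m);o[y0:y1,x0:x1]=m[y0:y1,x0:x1];return o
def chalk(im,n,box):
    H=hsv(im);x0,y0,x1,y1=box
    m=(H[...,1]<75)&(H[...,2]>95);o=np.zeros_like(m);o[y0:y1,x0:x1]=m[y0:y1,x0:x1];return o
E
python3 - <<'E'
from h import *
d=np.load("im0.npz");I={"top":d["T"],"side":d["S"]}
for c in "yb":
    cs=[]
    for n in I:
        k,ce,a=big(band(I[n],c,n));cs.append(ce)
        w=cast(n,k,0.012)[:,:2].astype(np.float32);print(c,n,ce,a,cast(n,ce,.012)[0].round(4),cv2.minAreaRect(w), cv2.fitLine(w,cv2.DIST_L2,0,.01,.01).ravel().round(4))
    print("tri",tri(*cs).round(4))
# board outline from top
H=hsv(I["top"]);m=(abs(H[...,0]-17)<6)&(H[...,1]>75);m[:, :180]=0;m[:,340:]=0;m[:150]=0;m[260:]=0
m=cv2.morphologyEx(m.astype(np.uint8),cv2.MORPH_CLOSE,np.ones((9,9)))
k,ce,a=big(m);print("board",cv2.minAreaRect(cast("top",k,.012)[:,:2].astype(np.float32)))
cs=[]
for n,box in(("top",(286,191,300,230)),("side",(228,205,268,222))):
    m=chalk(I[n],n,box);k,ce,a=big(m);cs.append(ce)
    w=cast(n,k,.08)[:,:2].astype(np.float32);print("chalk",n,ce,a,cast(n,ce,.08)[0].round(4),cv2.minAreaRect(w),cv2.boundingRect(k))
print("tri",tri(*cs).round(4))
# log bark dark mask in top
H=hsv(I["top"]);m=((H[...,2]<100)&(H[...,1]>90));m[:,:275]=0;m[:,312:]=0;m[:185]=0;m[235:]=0
m=cv2.morphologyEx(m.astype(np.uint8),cv2.MORPH_CLOSE,np.ones((5,5)))
k,ce,a=big(m);print("bark",ce,a,cast("top",ce,.08)[0],cv2.minAreaRect(cast("top",k,.07)[:,:2].astype(np.float32)))
E
```

```text
y top [232.6773399  199.30541872] 350.5 [0.5526 0.0964 0.012 ] ((0.5534780621528625, 0.09605841338634491), (0.031044641509652138, 0.19158217310905457), 74.69189453125) [ 0.9664 -0.2569  0.5531  0.0962]
y side [219.62105263 198.75438596] 231.0 [0.549  0.0976 0.012 ] ((0.5510631203651428, 0.09751593321561813), (0.03991582244634628, 0.19440266489982605), 75.3436508178711) [ 0.9686 -0.2486  0.5495  0.0975]
tri [0.5513 0.0972 0.0116]
b top [252.06624606 203.99369085] 263.5 [0.5334 0.0238 0.012 ] ((0.5346046090126038, 0.023716671392321587), (0.02367846667766571, 0.18958339095115662), 74.8581314086914) [ 0.9656 -0.2602  0.5345  0.0234]
b side [227.70909091 209.15151515] 112.5 [0.5305 0.0241 0.012 ] ((0.5324218273162842, 0.023877225816249847), (0.0193600095808506, 0.1874336302280426), 75.16006469726562) [ 0.9662 -0.2576  0.5314  0.0238]
tri [0.5325 0.0244 0.0112]
board ((0.5315205454826355, 0.013449132442474365), (0.4962523877620697, 0.1990184634923935), 75.0496826171875)
chalk top [292.91851852 209.71111111] 99.0 [ 0.5021 -0.123   0.08  ] ((0.5021073818206787, -0.12275918573141098), (0.014237266033887863, 0.12713991105556488), 73.36712646484375) (287, 193, 12, 35)
chalk side [250.32402235 211.46368715] 104.5 [ 0.5165 -0.1157  0.08  ] ((0.512854278087616, -0.10870552062988281), (0.0484832338988781, 0.13685642182826996), 74.28912353515625) (228, 205, 40, 16)
tri [ 0.5041 -0.1241  0.0888]
bark [293.8559322  210.97316384] 643.5 [ 0.4974985  -0.12617093  0.08      ] ((0.49895596504211426, -0.13537657260894775), (0.09340854734182358, 0.13323895633220673), 74.29579162597656)
```

Using board axes (x at -15°, y at 75°), the log is 225 mm short of yellow. It is also about 8 mm towards board +x and yawed about -1.5°. I'll use both fingertips, opened along the log, for yaw control, and move above the log first.

```bash
python3 -m handwheel '[[-330,-185,0,0,0,0,60],[-330,-185,0,0,0,7,60],[-330,-185,0,0,0,14,60],[-330,-185,0,0,0,21,60],[-330,-185,0,0,0,28,60],[-330,-185,0,0,0,35,60],[-330,-185,0,0,0,42,60],[-330,-185,0,0,0,49,60],[-330,-185,0,0,0,56,60],[-516,-634,50,0,0,63,60],[-516,-634,50,0,0,70,60],[-516,-634,50,0,0,77,60],[-516,-634,50,0,0,84,60],[-516,-634,50,0,0,90,60],[-516,-634,50,0,0,90,60],[-516,-634,50,0,0,90,60],[-516,-634,50,0,0,90,60],[-516,-634,90,0,0,90,60],[-516,-634,90,0,0,90,60],[-516,-634,90,0,0,90,60]]'
cat >> h.py <<'E'
Y=np.array([.5526,.0965]);bx=np.array([np.cos(np.radians(-15)),np.sin(np.radians(-15))]);by=np.array([-bx[1],bx[0]])
def tool():
    from scipy.spatial.transform import Rotation as R
    s=state();q=s["eef_rot"];M=R.from_quat([q[1],q[2],q[3],q[0]]).as_matrix();p=np.array(s["ee_pos"])
    a=np.degrees(np.arctan2(M[1,0],M[0,0]))
    print("clock",round(s["clock"],2),"tcp",p.round(4),"xang",a.round(2),"tilt",M[:2,2].round(4),"F",np.round(s["ft_force"],1),"board xy of tcp",((p[:2]-Y)@bx).round(4),((p[:2]-Y)@by).round(4))
    return p,M
E
python3 -c "
from h import *
tool()"
```

```text
clock: 1.87
ee_pos: [0.4947, -0.0956, 0.1771]
eef_rot: [0.0, 0.802, 0.597, 0.001]
ft_force: [0.6, 0.2, -0.3]
finger_gap: 0.0511
gripper_force: 0.0
clock 1.87 tcp [ 0.4947 -0.0956  0.1771] xang 73.32 tilt [0.0013 0.0007] F [ 0.6  0.2 -0.3] board xy of tcp -0.0062 -0.2005
```

```bash
python3 -m handwheel '[[0,0,0,0,0,0,60],[0,0,0,0,0,0,60],[0,0,0,0,0,0,60],[0,0,0,0,0,0,60]]'
python3 - <<'E'
from h import *
p,M=tool()
t=np.r_[Y+.008*bx-.238*by,.112]; print(((t-p)@M*1000).round(1))
E
```

```text
clock: 2.2
ee_pos: [0.4951, -0.0923, 0.1775]
eef_rot: [-0.0, 0.802, 0.598, 0.0]
ft_force: [0.2, 0.2, 0.2]
finger_gap: 0.0512
gripper_force: 0.0
clock 2.2 tcp [ 0.4951 -0.0923  0.1775] xang 73.43 tilt [0.0004 0.001 ] F [0.2 0.2 0.2] board xy of tcp -0.0067 -0.1973
[-40.4  15.8  65.5]
```

```bash
python3 -m handwheel '[[-20,8,20,0,0,0,60],[-40,16,45,0,0,0,60],[-40,16,60,0,0,0,60],[-40,16,66,0,0,0,60],[-40,16,69,0,0,0,60],[-40,16,71,0,0,0,60],[-40,16,73,0,0,0,60],[-40,16,73,0,0,0,60],[-40,16,73,0,0,0,60]]'
python3 -c "
from h import *
tool()
S=viewer.camera('side');T=viewer.camera('top')
a=cv2.resize(S[160:270,170:320],None,fx=4,fy=4,interpolation=cv2.INTER_CUBIC);b=cv2.resize(T[160:250,230:330],None,fx=4,fy=4)
o=np.zeros((800,600,3),np.uint8);o[:440]=a;o[440:,:400]=b;cv2.imwrite('pics/c2.png',cv2.resize(o,(450,600))[...,::-1])"
```

```text
clock: 2.95
ee_pos: [0.4992, -0.1364, 0.105]
eef_rot: [0.0, 0.802, 0.597, 0.001]
ft_force: [1.1, 0.5, 0.6]
finger_gap: 0.0511
gripper_force: 0.0
clock 2.95 tcp [ 0.4992 -0.1364  0.105 ] xang 73.35 tilt [0.0015 0.0003] F [1.1 0.5 0.6] board xy of tcp 0.0087 -0.2387
```

View pics/c2.png

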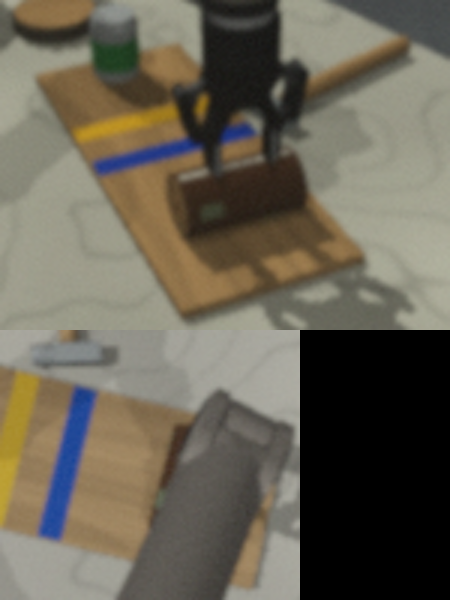

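Both fingertips stand just above the log, around its middle (side crop 215,170 and 270,160). Now I'll feel for contact.

```bash
for i in 1 2; do python3 -m handwheel '[[0,0,1,0,0,0,60],[0,0,2,0,0,0,60],[0,0,3,0,0,0,60],[0,0,3,0,0,0,60]]' | egrep 'pos|ft'; done
```

```text
ee_pos: [0.4983, -0.1368, 0.1011]
ft_force: [-0.3, -0.4, 0.4]
ee_pos: [0.4985, -0.137, 0.0983]
ft_force: [-0.8, 0.4, 1.9]
```

```bash
python3 -m handwheel '[[0,0,0.5,0,0,0,60],[0,0,1,0,0,0,60],[0,0,1,0,0,0,60]]' | egrep 'pos|ft';python3 -m handwheel '[[0,0,0.5,0,0,0,60],[0,0,1,0,0,0,60],[0,0,1,0,0,0,60]]' | egrep 'pos|ft|clock'
```

```text
ee_pos: [0.4985, -0.1373, 0.098]
ft_force: [-2.9, 0.2, 7.6]
clock: 4.22
ee_pos: [0.4985, -0.1377, 0.0978]
ft_force: [-5.3, 0.5, 14.7]
```

Contact is at TCP z ≈ 0.098, with stiffness about 7 N/mm. First stroke: ease to about 8 N and roll 50 mm with a small CCW turn.

```bash
python3 -m handwheel '[[0,0,-1,0,0,0,60],[1,0,-1,0,0,0,60],[4,0,-1,0,0,-0.3,60],[9,0,-1,0,0,-0.6,60],[15,0,-1,0,0,-0.9,60],[21,0,-1,0,0,-1.2,60],[27,-1,-1,0,0,-1.6,60],[33,-1,-1,0,0,-2,60],[39,-1,-1,0,0,-2.4,60],[44,-1,-1,0,0,-2.7,60],[47,-1.5,-1,0,0,-2.9,60],[49,-1.5,-1,0,0,-3,60],[50,-1.5,-1,0,0,-3,60],[50,-1.5,-1,0,0,-3,60],[50,-1.5,-1,0,0,-3,60]]' ; python3 -c "
from h import *
tool()"
```

```text
clock: 5.47
ee_pos: [0.5127, -0.0883, 0.0982]
eef_rot: [0.0, 0.786, 0.618, 0.001]
ft_force: [-0.1, 1.2, 7.1]
finger_gap: 0.0512
gripper_force: 3.3
clock 5.47 tcp [ 0.5127 -0.0883  0.0982] xang 76.31 tilt [0.0022 0.0005] F [-0.1  1.2  7.1] board xy of tcp 0.0093 -0.1888
```

```bash
python3 -m handwheel '[[0,0,-1,0,0,0,60],[0,0,-2,0,0,0,60],[0,0,-4,0,0,0,60],[0,0,-10,0,0,0,60],[0,0,-20,0,0,0,60],[0,0,-20,0,0,0,60]]' |egrep 'pos|ft'; python3 -c "
from h import *
tool()
S=viewer.camera('side');T=viewer.camera('top')
a=cv2.resize(S[160:270,170:320],None,fx=4,fy=4,interpolation=cv2.INTER_CUBIC);cv2.imwrite('pics/c3.png',a[...,::-1]);np.savez('im1.npz',T=T,S=S)"
```

```text
ee_pos: [0.5127, -0.089, 0.1192]
ft_force: [0.1, -1.1, 0.5]
clock 5.97 tcp [ 0.5127 -0.089   0.1192] xang 76.27 tilt [ 0.0033 -0.0001] F [ 0.1 -1.1  0.5] board xy of tcp 0.0095 -0.1895
```

View pics/c3.png

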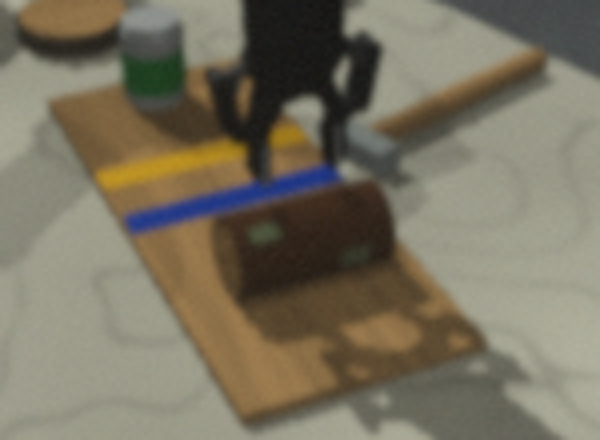

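It rolled: the lichen mark has moved up to (263,235) in the crop, and the hand has lifted clear. Now I'll repeat the stroke cycle.

```bash
python3 -m handwheel '[[-15,0,5,0,0,0,60],[-25,0,13,0,0,0,60],[-25,0,17,0,0,0,60],[-25,0,19,0,0,0,60],[-25,0,20,0,0,0,60],[-24,0,20,0,0,0,60],[-21,0,20,0,0,-0.1,60],[-15,0,20,0,0,-0.2,60],[-9,0,20,0,0,-0.3,60],[-3,0,20,0,0,-0.4,60],[3,0,20,0,0,-0.6,60],[9,0,20,0,0,-0.8,60],[15,0,20,0,0,-0.9,60],[20,0,20,0,0,-1,60],[23,0,20,0,0,-1,60],[25,0,20,0,0,-1,60],[25,0,20,0,0,-1,60],[25,0,19,0,0,-1,60],[25,0,15,0,0,-1,60],[25,0,5,0,0,-1,60]]' |egrep 'pos|ft'
python3 -m handwheel '[[-15,0,0,0,0,0,60],[-25,0,6,0,0,0,60],[-25,0,11,0,0,0,60],[-25,0,14,0,0,0,60],[-25,0,15,0,0,0,60],[-24,0,15,0,0,0,60],[-21,0,15,0,0,0,60],[-15,0,15,0,0,0,60],[-9,0,15,0,0,0,60],[-3,0,15,0,0,0,60],[3,0,15,0,0,0,60],[9,0,15,0,0,0,60],[15,0,15,0,0,0,60],[20,0,15,0,0,0,60],[23,0,15,0,0,0,60],[25,0,15,0,0,0,60],[25,0,15,0,0,0,60]]' |egrep 'pos|ft'
python3 -m handwheel '[[0,0,-1,0,0,0,60],[0,0,-5,0,0,0,60],[0,0,-15,0,0,0,60],[0,0,-60,0,0,0,60],[-60,0,-80,0,0,0,60],[-120,0,-80,0,0,0,60],[-180,0,-80,0,0,0,60],[-180,0,-80,0,0,0,60],[-180,0,-80,0,0,0,60],[-180,0,-80,0,0,0,60]]' |egrep 'pos|ft'
python3 -c "
from h import *
tool()
S=viewer.camera('side');T=viewer.camera('top');np.savez('im2.npz',T=T,S=S)
a=cv2.resize(S[150:270,170:320],None,fx=4,fy=4,interpolation=cv2.INTER_CUBIC);b=cv2.resize(T[155:255,185:335],None,fx=4,fy=4)
cv2.imwrite('pics/c4.png',np.vstack([a,b])[::,:,::-1][:880])
cv2.imwrite('pics/c4.png',cv2.resize(np.vstack([a,b]),(409,600))[...,::-1])"
```

```text
ee_pos: [0.5163, -0.0636, 0.1116]
ft_force: [-0.2, -0.3, 0.3]
ee_pos: [0.5253, -0.0386, 0.0984]
ft_force: [2.8, 0.1, 5.5]
ee_pos: [0.4806, -0.2212, 0.1784]
ft_force: [0.1, 0.3, -0.2]
clock 9.98 tcp [ 0.4806 -0.2212  0.1784] xang 76.74 tilt [-0.0001 -0.0024] F [ 0.1  0.3 -0.2] board xy of tcp 0.0126 -0.3255
```

View pics/c4.png

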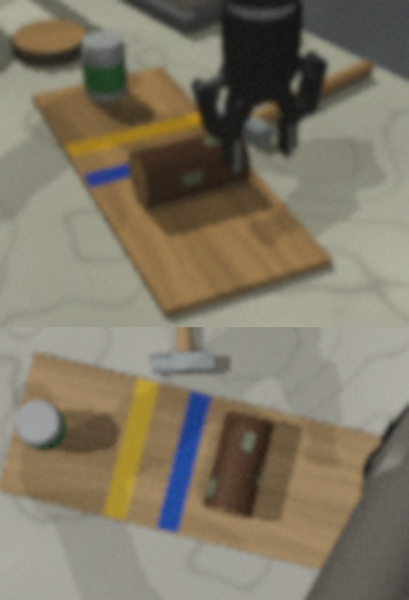

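In the top view the log is now just short of blue (crop 238,463) and still on course, with the tin and hammer untouched. Next I'll measure its pose from the bark mask and check the method on the first image.

```bash
cat >> h.py <<'E'
def logpose(T,vmax=88,dbg=False):
    """board-frame log centre (mm) and yaw rel. to board x (deg), from the bark mask in the top view"""
    H=hsv(T);g=(H[...,2]<vmax)&(H[...,1]>95)&(abs(H[...,0]-11)<6)
    o=np.zeros(g.shape,np.uint8);o[165:245,205:330]=g[165:245,205:330]
    o=cv2.morphologyEx(o,cv2.MORPH_CLOSE,np.ones((7,7)));k,ce,a=big(o)
    cam=-viewer.calibration("top")["R"].T@viewer.calibration("top")["t"];cb=np.array([(cam[:2]-Y)@bx,(cam[:2]-Y)@by])
    f=lambda z:np.c_[(cast("top",k,z)[:,:2]-Y)@bx,(cast("top",k,z)[:,:2]-Y)@by]
    (c,wh,an)=cv2.minAreaRect((f(.046)*1000).astype(np.float32))
    w=f(.046);z=cam[2]-.046
    X=w[:,0];mid=abs(X-np.median(X))<.055
    # leading/trailing edge lines y=a*x+b on the axis plane
    b=np.linspace(np.median(X)-.05,np.median(X)+.05,15);lead=[];trail=[]
    for i in range(14):
        s=w[(X>=b[i])&(X<b[i+1])]
        if len(s)>1: lead.append((s[:,0].mean(),s[:,1].max()));trail.append((s[:,0].mean(),s[:,1].min()))
    L=np.polyfit(*np.array(lead).T,1);R=np.polyfit(*np.array(trail).T,1)
    e=f(.078);cx=(e[:,0].min()+e[:,0].max())/2
    t1=np.arctan2(np.polyval(L,cx)-cb[1],z);t2=np.arctan2(np.polyval(R,cx)-cb[1],z)
    cy=cb[1]+z*np.tan((t1+t2)/2)
    cl=cb[1]+z*np.tan(t1)-.034/np.cos(t1)   # from leading edge + known radius
    print("log centre x %.1f y %.1f (lead-edge y %.1f) yaw lead %.2f trail %.2f width %.1f len %.1f area %d"%(cx*1e3,cy*1e3,cl*1e3,np.degrees(np.arctan(L[0])),np.degrees(np.arctan(R[0])),1e3*(np.polyval(L,cx)-np.polyval(R,cx)),1e3*np.ptp(e[:,0]),a))
E
python3 - <<'E'
from h import *
for f in("im0","im2"):
    T=np.load(f+".npz")["T"]
    for v in(80,88,94): logpose(T,v)
E
```

```text
log centre x 8.0 y -246.7 (lead-edge y -271.2) yaw lead -1.96 trail -3.28 width 19.1 len 125.5 area 163
log centre x 8.0 y -226.7 (lead-edge y -229.9) yaw lead 1.83 trail -4.03 width 61.9 len 129.0 area 509
log centre x 7.2 y -226.9 (lead-edge y -230.1) yaw lead 2.80 trail -2.92 width 61.8 len 130.7 area 562
log centre x 8.9 y -154.3 (lead-edge y -162.6) yaw lead 18.55 trail 0.70 width 51.3 len 126.5 area 430
log centre x 9.3 y -150.4 (lead-edge y -154.7) yaw lead 5.25 trail -0.74 width 59.5 len 127.4 area 534
log centre x 8.6 y -150.3 (lead-edge y -154.2) yaw lead 5.83 trail -0.87 width 60.3 len 129.4 area 549
```

The measurement agrees with the no-slip estimate: y -150 mm, x +9 mm, yaw about +2°. Six strokes of about 25 mm remain. I'll steer to +5° to remove the lateral offset and square up in the last two strokes.

```bash
python3 -m handwheel '[[40,0,10,0,0,0,60],[80,0,30,0,0,0,60],[120,0,50,0,0,0,60],[150,0,62,0,0,0,60],[155,0,70,0,0,0,60],[155,0,76,0,0,0,60],[155,0,79,0,0,0,60],[155,0,80.5,0,0,0,60],[156,0,80.5,0,0,-0.2,60],[159,0,80.5,0,0,-0.4,60],[165,0,80.5,0,0,-0.7,60],[171,0,80.5,0,0,-1,60],[177,-0.5,80.5,0,0,-1.4,60],[183,-0.5,80.5,0,0,-1.8,60],[189,-1,80.5,0,0,-2.2,60],[195,-1,80.5,0,0,-2.6,60],[200,-1.3,80.5,0,0,-2.9,60],[203,-1.3,80.5,0,0,-3,60],[205,-1.3,80.5,0,0,-3,60],[205,-1.3,80.5,0,0,-3,60]]'|egrep 'pos|ft'
python3 -m handwheel '[[0,0,-1,0,0,0,60],[0,0,-6,0,0,0,60],[0,0,-14,0,0,0,60],[-14,0,-15,0,0,0,60],[-25,0,-10,0,0,0,60],[-25,0,-4,0,0,0,60],[-25,0,-1,0,0,0,60],[-25,0,0,0,0,0,60],[-24,0,0,0,0,0,60],[-21,0,0,0,0,0,60],[-15,0,0,0,0,0,60],[-9,0,0,0,0,0,60],[-3,0,0,0,0,0,60],[3,0,0,0,0,0,60],[9,0,0,0,0,0,60],[15,0,0,0,0,0,60],[20,0,0,0,0,0,60],[23,0,0,0,0,0,60],[25,0,0,0,0,0,60],[25,0,0,0,0,0,60]]'|egrep 'pos|ft'
python3 -m handwheel '[[0,0,-1,0,0,0,60],[0,0,-6,0,0,0,60],[0,0,-14,0,0,0,60],[-14,0,-15,0,0,0,60],[-25,0,-10,0,0,0,60],[-25,0,-4,0,0,0,60],[-25,0,-1,0,0,0,60],[-25,0,0,0,0,0,60],[-24,0,0,0,0,0,60],[-21,0,0,0,0,0,60],[-15,0,0,0,0,0,60],[-9,0,0,0,0,0,60],[-3,0,0,0,0,0,60],[3,0,0,0,0,0,60],[9,0,0,0,0,0,60],[15,0,0,0,0,0,60],[20,0,0,0,0,0,60],[23,0,0,0,0,0,60],[25,0,0,0,0,0,60],[25,0,0,0,0,0,60]]'|egrep 'pos|ft'
python3 -c "
from h import *
tool()"
```

```text
ee_pos: [0.5292, -0.0161, 0.0985]
ft_force: [2.6, -0.5, 6.3]
ee_pos: [0.5348, 0.0109, 0.0984]
ft_force: [3.5, 0.3, 5.0]
ee_pos: [0.5396, 0.0349, 0.0987]
ft_force: [4.0, -0.5, 7.1]
clock 15.08 tcp [0.5396 0.0349 0.0987] xang 80.36 tilt [0.0083 0.0005] F [ 4.  -0.5  7.1] board xy of tcp 0.0034 -0.0629
```

```bash
python3 -m handwheel '[[0,0,-1,0,0,0,60],[0,0,-5,0,0,0,60],[0,0,-15,0,0,0,60],[0,0,-60,0,0,0,60],[-60,0,-80,0,0,0,60],[-120,0,-80,0,0,0,60],[-180,0,-80,0,0,0,60],[-180,0,-80,0,0,0,60],[-180,0,-80,0,0,0,60],[-180,0,-80,0,0,0,60]]' |egrep 'pos|ft'
python3 -c "
from h import *
tool()
S=viewer.camera('side');T=viewer.camera('top');np.savez('im3.npz',T=T,S=S)
logpose(T);logpose(T,94)
a=cv2.resize(S[150:270,170:320],None,fx=4,fy=4,interpolation=cv2.INTER_CUBIC);b=cv2.resize(T[155:255,185:335],None,fx=4,fy=4)
cv2.imwrite('pics/c5.png',cv2.resize(np.vstack([a,b]),(409,600))[...,::-1])"
```

```text
ee_pos: [0.5029, -0.149, 0.1777]
ft_force: [0.5, -0.6, -0.6]
clock 15.92 tcp [ 0.5029 -0.149   0.1777] xang 79.75 tilt [-0.0002 -0.0018] F [ 0.5 -0.6 -0.6] board xy of tcp 0.0156 -0.25
log centre x 8.9 y -77.0 (lead-edge y -81.2) yaw lead 1.29 trail 0.16 width 59.7 len 127.5 area 538
log centre x 8.9 y -77.4 (lead-edge y -80.8) yaw lead 1.74 trail 0.62 width 61.3 len 129.3 area 555
```

View pics/c5.png

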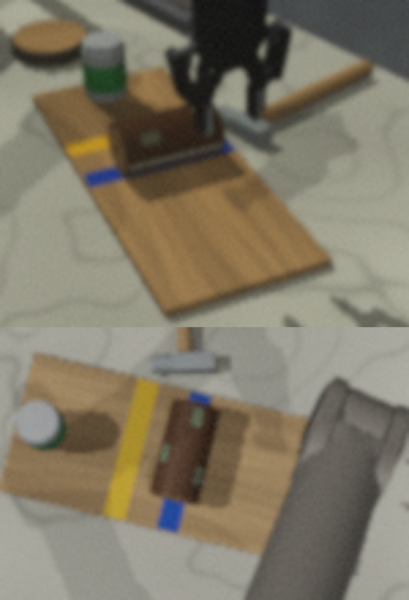

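Top view: the log now lies on the blue band (crop 185,450), with the hand, tin and hammer clear of it. I need a better yaw estimate, because the log seems to follow the tool's turn only partly.

```bash
cat >> h.py <<'E'
def yaw(T,tag=""):
    H=hsv(T);g=(H[...,2]<92)&(H[...,1]>95)&(abs(H[...,0]-11)<6)
    o=np.zeros(g.shape,np.uint8);o[165:245,205:330]=g[165:245,205:330]
    o=cv2.morphologyEx(o,cv2.MORPH_CLOSE,np.ones((5,5)));k,_,_=big(o);k=cv2.convexHull(k)
    f=np.zeros_like(o);cv2.fillPoly(f,[k],1);ys,xs=np.nonzero(f)
    w=cast("top",np.c_[xs,ys],.07)[:,:2]-Y;w=np.c_[w@bx,w@by]*1e3
    C=np.cov(w.T);v=np.linalg.eigh(C)[1][:,1];r=cv2.minAreaRect(w.astype(np.float32))
    print(tag,"hull centre",w.mean(0).round(1),"pca yaw",np.degrees(np.arctan(v[1]/v[0])).round(2),"rect",np.round(r[1],1),round(r[2],2))
E
python3 - <<'E'
from h import *
for f in("im0","im2","im3"): yaw(np.load(f+".npz")["T"],f)
# side view: bark's chalk line in im3 (on the trailing side) vs blue band edge -> board-frame direction
T=np.load("im3.npz")["S"]
H=hsv(T);m=((H[...,1]<70)&(H[...,2]>85)).astype(np.uint8);m[:196]=0;m[214:]=0;m[:,:214]=0;m[:,254:]=0
ys,xs=np.nonzero(m);print(len(xs))
w=cast("side",np.c_[xs,ys],.030)[:,:2]-Y;l=cv2.fitLine(np.c_[w@bx,w@by].astype(np.float32),cv2.DIST_HUBER,0,.01,.01).ravel();print("chalk side yaw",np.degrees(np.arctan(l[1]/l[0])))
E
```

```text
im0 hull centre [   8.  -225.3] pca yaw -3.15 rect [ 70.2 133.3] 88.92
im2 hull centre [   9.7 -149.2] pca yaw 0.11 rect [ 68.7 131.6] 89.71
im3 hull centre [  9.7 -76.9] pca yaw -0.77 rect [ 69.2 130.9] 89.72
5
chalk side yaw 67.305756
```

The yaw is only about +0.7° and the lateral offset is still +9 mm: at ±33 mm and 7 N the fingertips can't turn the log. I'll open wider for more lever arm, press a little harder, and feel for contact again.

```bash
python3 -m handwheel '[[40,2,0,0,0,4,95],[80,4,10,0,0,4,95],[120,6,30,0,0,4,95],[150,7,50,0,0,4,95],[160,7,65,0,0,4,95],[160,7,74,0,0,4,95],[160,7,78,0,0,4,95],[160,7,78,0,0,4,95],[160,7,78,0,0,4,95]]'|egrep 'pos|ft|gap'
for i in 1 2 ; do python3 -m handwheel '[[0,0,1,0,0,0,95],[0,0,2,0,0,0,95],[0,0,2,0,0,0,95]]' | egrep 'pos|ft'; done
python3 -c "
from h import *
tool()"
```

```text
ee_pos: [0.5391, 0.0116, 0.0994]
ft_force: [0.6, -0.6, 0.0]
finger_gap: 0.0812
ee_pos: [0.5393, 0.0124, 0.0974]
ft_force: [-0.4, 0.0, -0.3]
ee_pos: [0.539, 0.0131, 0.0947]
ft_force: [-1.0, 0.6, -0.2]
clock 17.27 tcp [0.539  0.0131 0.0947] xang 76.28 tilt [-0.0001  0.0001] F [-1.   0.6 -0.2] board xy of tcp 0.0084 -0.0841
```

```bash
for i in 1 ; do python3 -m handwheel '[[-3,0,0,0,0,0,95],[-6,0,1,0,0,0,95],[-6,0,2,0,0,0,95],[-6,0,2,0,0,0,95]]' | egrep 'pos|ft'; python3 -m handwheel '[[0,0,1,0,0,0,95],[0,0,2,0,0,0,95],[0,0,2,0,0,0,95]]' | egrep 'pos|ft';  done
python3 -c "
from h import *
tool()"
```

```text
ee_pos: [0.5374, 0.007, 0.0926]
ft_force: [-0.4, 0.1, 0.1]
ee_pos: [0.5376, 0.0075, 0.0906]
ft_force: [-0.5, 0.1, -0.3]
clock 17.85 tcp [0.5376 0.0075 0.0906] xang 76.3 tilt [-0.0003  0.0001] F [-0.5  0.1 -0.3] board xy of tcp 0.0085 -0.0898
```

```bash
for i in 1 2 3 ; do python3 -m handwheel '[[0,0,0.5,0,0,0,95],[0,0,1,0,0,0,95],[0,0,1,0,0,0,95]]' | egrep 'pos|ft';  done
```

```text
ee_pos: [0.5378, 0.0073, 0.09]
ft_force: [-1.1, -0.3, 3.2]
ee_pos: [0.5379, 0.0072, 0.0896]
ft_force: [-2.7, 0.0, 6.9]
ee_pos: [0.5379, 0.007, 0.0894]
ft_force: [-4.9, -0.1, 12.9]
```

```bash
python3 -m handwheel '[[0,0,0.5,0,0,0,95],[0,0,1,0,0,-0.5,95],[1,0,1,0,0,-1.2,95],[4,0,1,0,0,-2,95],[9,0,1,0,0,-3,95],[14,0,1,0,0,-4,95],[19,-0.5,1,0,0,-4.8,95],[24,-0.5,1,0,0,-5.5,95],[29,-1,1,0,0,-6,95],[34,-1,1,0,0,-6.5,95],[39,-1.5,1,0,0,-7,95],[43,-2,1,0,0,-7,95],[46,-2.3,1,0,0,-7,95],[48,-2.5,1,0,0,-7,95],[49,-2.6,1,0,0,-7,95],[49,-2.6,1,0,0,-7,95]]'| egrep 'pos|ft'; python3 -c "
from h import *
tool()"
python3 -m handwheel '[[0,0,-1,0,0,0,95],[0,0,-3,0,0,0,95],[0,0,-15,0,0,0,95],[0,0,-60,0,0,0,95],[-60,0,-80,0,0,0,95],[-120,0,-80,0,0,0,95],[-200,0,-80,0,0,0,95],[-200,0,-80,0,0,0,95],[-200,0,-80,0,0,0,95],[-200,0,-80,0,0,0,95]]' |egrep 'pos|ft'
python3 -c "
from h import *
tool()
S=viewer.camera('side');T=viewer.camera('top');np.savez('im4.npz',T=T,S=S)
logpose(T);logpose(T,94);yaw(T)
a=cv2.resize(S[150:270,170:320],None,fx=4,fy=4,interpolation=cv2.INTER_CUBIC);b=cv2.resize(T[155:255,185:335],None,fx=4,fy=4)
cv2.imwrite('pics/c6.png',cv2.resize(np.vstack([a,b]),(409,600))[...,::-1])"
```

```text
ee_pos: [0.55, 0.0564, 0.0902]
ft_force: [0.1, 0.4, 17.8]
clock 19.93 tcp [0.55   0.0564 0.0902] xang 83.3 tilt [0.0059 0.0026] F [ 0.1  0.4 17.8] board xy of tcp 0.0078 -0.0394
ee_pos: [0.5207, -0.1529, 0.1683]
ft_force: [-0.8, -0.2, -0.2]
clock 20.77 tcp [ 0.5207 -0.1529  0.1683] xang 82.54 tilt [ 0.0008 -0.0054] F [-0.8 -0.2 -0.2] board xy of tcp 0.0337 -0.2492
log centre x 10.9 y -47.5 (lead-edge y -55.9) yaw lead 3.07 trail 4.63 width 51.4 len 127.7 area 453
log centre x 9.7 y -47.6 (lead-edge y -55.9) yaw lead 3.35 trail 4.40 width 51.4 len 130.1 area 465
 hull centre [  8.4 -48.9] pca yaw 3.94 rect [130.4  58.5] 3.92
```

View pics/c6.png

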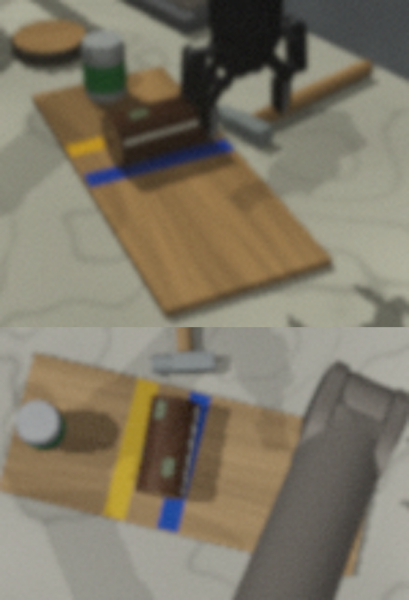

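The log is now at about y -52, x +9, yaw +5°; it follows the wider, firmer grip better. The side view shows its chalk line on the trailing face (160,133). Next I'll roll 25 mm along that heading.

```bash
python3 -m handwheel '[[40,0,0,0,0,0,95],[80,0,10,0,0,0,95],[120,0,30,0,0,0,95],[155,0,50,0,0,0,95],[174,0,65,0,0,0,95],[174,0,74,0,0,0,95],[174,0,77,0,0,0,95],[174,0,79,0,0,0,95],[174,0,80,0,0,0,95],[174,0,80,0,0,0,95]]'| egrep 'pos|ft'; python3 -c "
from h import *
tool()"
python3 -m handwheel '[[1,0,0,0,0,0,95],[4,0,0,0,0,-0.2,95],[9,0,0,0,0,-0.5,95],[14,0,0,0,0,-0.8,95],[19,0,0,0,0,-1.1,95],[24,0.5,0,0,0,-1.4,95],[29,0.5,0,0,0,-1.7,95],[34,1,0,0,0,-2,95],[39,1,0,0,0,-2,95],[43,1,0,0,0,-2,95],[46,1.5,0,0,0,-2,95],[48,1.5,0,0,0,-2,95],[49,1.5,0,0,0,-2,95],[49,1.5,0,0,0,-2,95]]'| egrep 'pos|ft'; python3 -c "
from h import *
tool()"
```

```text
ee_pos: [0.5424, 0.0316, 0.09]
ft_force: [-13.9, 2.2, 29.3]
clock 21.7 tcp [0.5424 0.0316 0.09  ] xang 83.41 tilt [-0.0039  0.0046] F [-13.9   2.2  29.3] board xy of tcp 0.007 -0.0653
ee_pos: [0.5521, 0.0805, 0.0897]
ft_force: [-1.7, 2.1, 16.4]
clock 22.87 tcp [0.5521 0.0805 0.0897] xang 85.39 tilt [0.0016 0.0036] F [-1.7  2.1 16.4] board xy of tcp 0.0036 -0.0155
```

```bash
python3 -m handwheel '[[0,0,-1,0,0,0,95],[0,0,-3,0,0,0,95],[0,0,-8,0,0,0,95],[0,0,-15,0,0,2,95],[-14,-1,-15,0,0,3,95],[-26,-1,-12,0,0,3,95],[-26,-1,-5,0,0,3,95],[-26,-1,-2,0,0,3,95],[-26,-1,-0.5,0,0,3,95],[-26,-1,0,0,0,3,95],[-26,-1,0,0,0,3,95]]'| egrep 'pos|ft'
python3 -m handwheel '[[1,0,0,0,0,0.7,95],[4,0,0,0,0,1.5,95],[8,0.5,0,0,0,2.5,95],[12,1,0,0,0,3.5,95],[16,1.4,0,0,0,4.5,95],[20,1.8,0,0,0,5.5,95],[24,2.2,0,0,0,6.5,95],[28,2.5,0,0,0,7.5,95],[32,2.9,0,0,0,8.5,95],[35,3.2,0,0,0,9,95],[38,3.4,0,0,0,9,95],[39,3.5,0,0,0,9,95],[40,3.5,0,0,0,9,95],[40,3.5,0,0,0,9,95]]'| egrep 'pos|ft'; python3 -c "
from h import *
tool()"
python3 -m handwheel '[[0,0,-1,0,0,0,95],[0,0,-3,0,0,0,95],[0,0,-15,0,0,0,95],[0,0,-60,0,0,0,95],[-60,0,-80,0,0,0,95],[-120,0,-80,0,0,0,95],[-200,0,-80,0,0,0,95],[-200,0,-80,0,0,0,95],[-200,0,-80,0,0,0,95],[-200,0,-80,0,0,0,95]]' |egrep 'pos|ft'
python3 -c "
from h import *
tool()
S=viewer.camera('side');T=viewer.camera('top');np.savez('im5.npz',T=T,S=S)
logpose(T);logpose(T,94);yaw(T)
a=cv2.resize(S[150:270,170:320],None,fx=4,fy=4,interpolation=cv2.INTER_CUBIC);b=cv2.resize(T[155:255,185:335],None,fx=4,fy=4)
cv2.imwrite('pics/c7.png',cv2.resize(np.vstack([a,b]),(409,600))[...,::-1])"
```

```text
ee_pos: [0.5481, 0.0512, 0.089]
ft_force: [-8.6, -1.4, 24.5]
ee_pos: [0.5607, 0.092, 0.0903]
ft_force: [1.9, -0.2, 21.4]
clock 24.95 tcp [0.5607 0.092  0.0903] xang 73.29 tilt [0.0074 0.0027] F [ 1.9 -0.2 21.4] board xy of tcp 0.009 -0.0022
ee_pos: [0.4952, -0.1085, 0.1673]
ft_force: [-0.2, 0.4, -0.2]
clock 25.78 tcp [ 0.4952 -0.1085  0.1673] xang 72.58 tilt [-0.0017 -0.0029] F [-0.2  0.4 -0.2] board xy of tcp -0.0024 -0.2129
log centre x 11.9 y 1.2 (lead-edge y 5.4) yaw lead -7.61 trail -4.17 width 76.6 len 127.6 area 601
log centre x 11.9 y 10.0 (lead-edge y 22.2) yaw lead -15.81 trail -5.74 width 92.6 len 127.6 area 732
 hull centre [10.6  9.5] pca yaw -38.37 rect [124.5 131.6] 86.79
```

View pics/c7.png

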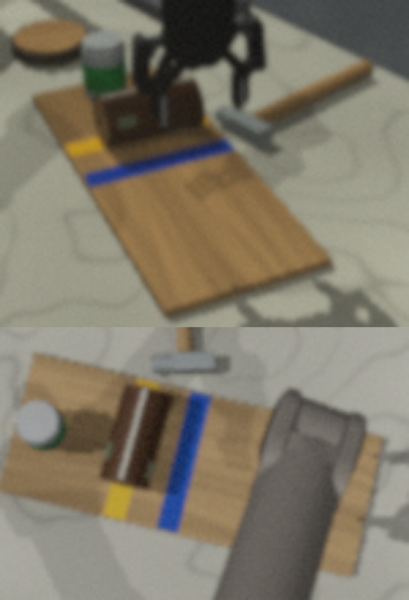

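In the top view the log is almost on the yellow band, with its chalk line on top again after about one turn (image 238,178 to 230,211). The tin's shadow touches the bark mask, so I'll use the chalk line and the trailing edge.

```bash
cat >> h.py <<'E'
def chalkpose(T,box):
    H=hsv(T);m=(H[...,1]<80)&(H[...,2]>95);o=np.zeros_like(m);x0,y0,x1,y1=box;o[y0:y1,x0:x1]=m[y0:y1,x0:x1]
    k,ce,a=big(o);ys,xs=np.nonzero(cv2.drawContours(np.zeros(m.shape,np.uint8),[k],-1,1,-1))
    w=cast("top",np.c_[xs,ys],.08)[:,:2]-Y;w=(np.c_[w@bx,w@by]*1e3).astype(np.float32)
    l=cv2.fitLine(w,cv2.DIST_L2,0,.01,.01).ravel();r=cv2.minAreaRect(w)
    print("chalk: centre",w.mean(0).round(1),"rect",np.round(r[0],1),np.round(r[1],1),"yaw",np.degrees(np.arctan(l[1]/l[0])).round(2),"area",a,cv2.boundingRect(k))
def trailpose(T,xmid):
    # trailing edge: dark bark -> lighter board/shadow, per strip along board x; V profile along board y on plane z=.046
    c=viewer.calibration("top");P=c["intrinsics"]@np.c_[c["R"],c["t"]];V=hsv(T)[...,2].astype(np.float32)
    for u in np.arange(-45,46,15):
        ys=np.arange(-60,60,4.);w=Y+(xmid+u)/1e3*bx+ys[:,None]/1e3*by
        p=(P@np.c_[w,np.full(len(w),.046),np.ones(len(w))].T);p=(p[:2]/p[2]).astype(np.float32)
        print(int(xmid+u),cv2.remap(V,p[0][None],p[1][None],cv2.INTER_LINEAR)[0].astype(int).tolist())
E
python3 - <<'E'
from h import *
chalkpose(np.load("im0.npz")["T"],(286,191,300,230))
T=np.load("im5.npz")["T"];chalkpose(T,(226,174,243,216));trailpose(T,6)
E
```

```text
chalk: centre [   7.4 -224.8] rect [   8.  -224.9] [ 14.3 127.1] yaw -1.76 area 103.5 (287, 193, 12, 35)
chalk: centre [11.7 -1.7] rect [12.8 -1.5] [ 13.8 127.6] yaw -1.02 area 96.0 (227, 177, 13, 35)
-39 [98, 107, 108, 110, 107, 93, 70, 52, 47, 43, 48, 57, 64, 72, 108, 142, 138, 106, 86, 79, 74, 74, 96, 127, 137, 139, 138, 136, 136, 136]
-24 [95, 102, 103, 104, 102, 87, 77, 66, 49, 45, 48, 57, 60, 73, 114, 146, 134, 101, 84, 76, 76, 79, 98, 120, 127, 131, 128, 121, 117, 113]
-9 [95, 101, 105, 105, 101, 84, 58, 43, 47, 48, 52, 57, 63, 75, 111, 146, 136, 103, 82, 78, 77, 86, 92, 88, 85, 85, 82, 83, 86, 83]
6 [98, 107, 109, 110, 106, 89, 56, 40, 42, 45, 50, 58, 62, 78, 114, 145, 136, 104, 84, 77, 74, 74, 76, 87, 90, 91, 92, 91, 90, 93]
21 [102, 112, 114, 114, 112, 92, 57, 43, 42, 47, 52, 57, 61, 78, 120, 145, 129, 97, 83, 78, 76, 69, 79, 88, 92, 93, 94, 91, 92, 93]
36 [97, 106, 110, 108, 106, 83, 53, 34, 39, 47, 53, 58, 62, 80, 120, 144, 127, 95, 81, 79, 73, 76, 99, 125, 129, 117, 115, 119, 125, 126]
51 [101, 109, 113, 114, 111, 84, 49, 41, 42, 51, 55, 60, 65, 83, 121, 145, 128, 97, 82, 77, 73, 79, 106, 133, 144, 144, 143, 143, 144, 147]
```

The chalk gives yaw -1° and y ≈ -6 mm, so rolling without slip is confirmed over a full turn. The middle sits about 11 mm towards board +x. I'll fix that by rolling back at a negative skew, then forward at a positive skew, without lifting.

```bash
python3 -m handwheel '[[40,1,0,0,0,0,95],[80,2,0,0,0,0,95],[120,3,20,0,0,0,95],[160,3,40,0,0,0,95],[190,3,60,0,0,0,95],[204,3,70,0,0,0,95],[204,3,74,0,0,0,95],[204,3,75,0,0,0,95],[204,3,75,0,0,0,95],[204,3,75,0,0,0,95],[204,3,77,0,0,0,95],[204,3,78,0,0,0,95],[204,3,79,0,0,0,95],[204,3,79.5,0,0,0,95],[204,3,79.5,0,0,0,95]]'| egrep 'pos|ft'; python3 -c "
from h import *
tool()"
```

```text
ee_pos: [0.5618, 0.0951, 0.0897]
ft_force: [-3.2, 2.4, 12.9]
clock 27.13 tcp [0.5618 0.0951 0.0897] xang 73.22 tilt [0.0021 0.0032] F [-3.2  2.4 12.9] board xy of tcp 0.0093 0.001
```

```bash
python3 -m handwheel '[[0,0,0.5,0,0,0.5,95],[-1,0,0.7,0,0,1,95],[-4,0,0.7,0,0,2,95],[-8,-0.3,0.7,0,0,3,95],[-13,-0.8,0.7,0,0,4,95],[-18,-1.3,0.7,0,0,5,95],[-23,-2,0.7,0,0,6,95],[-28,-2.8,0.7,0,0,6,95],[-33,-3.7,0.7,0,0,6,95],[-38,-4.8,0.7,0,0,6,95],[-42,-5.8,0.7,0,0,6,95],[-45,-6.6,0.7,0,0,6,95],[-46,-7,0.7,0,0,6,95],[-46,-7,0.7,0,0,5,95],[-46,-7,0.7,0,0,3,95],[-46,-7,0.7,0,0,1,95],[-46,-7,0.7,0,0,-1,95],[-46,-7,0.7,0,0,-3,95],[-46,-7,0.7,0,0,-5,95],[-46,-7,0.7,0,0,-6.5,95]]'| egrep 'pos|ft'; python3 -c "
from h import *
tool()"
```

```text
ee_pos: [0.5459, 0.0511, 0.09]
ft_force: [5.4, -0.6, 9.5]
clock 28.8 tcp [0.5459 0.0511 0.09  ] xang 79.74 tilt [0.0115 0.0004] F [ 5.4 -0.6  9.5] board xy of tcp 0.0053 -0.0456
```

```bash
python3 -m handwheel '[[1,0,0.5,0,0,0,95],[4,-0.3,0.7,0,0,0,95],[9,-0.7,0.7,0,0,0,95],[14,-1.1,0.7,0,0,0,95],[19,-1.5,0.7,0,0,0,95],[24,-2,0.7,0,0,0.5,95],[29,-2.4,0.7,0,0,1.2,95],[34,-2.6,0.7,0,0,2.2,95],[39,-2.6,0.7,0,0,3.2,95],[44,-2.5,0.7,0,0,4.2,95],[49,-2.3,0.7,0,0,5.2,95],[53,-2.1,0.7,0,0,6,95],[56,-2,0.7,0,0,6,95],[57,-2,0.7,0,0,6,95],[58,-2,0.7,0,0,6,95],[58,-2,0.7,0,0,6,95]]'| egrep 'pos|ft'; python3 -c "
from h import *
tool()"
python3 -m handwheel '[[0,0,-1,0,0,0,95],[0,0,-3,0,0,0,95],[0,0,-15,0,0,0,95],[0,0,-60,0,0,0,95],[-60,0,-80,0,0,0,95],[-120,0,-80,0,0,0,95],[-200,0,-80,0,0,0,95],[-200,0,-80,0,0,0,95],[-200,0,-80,0,0,0,95],[-200,0,-80,0,0,0,95]]' |egrep 'pos|ft'
python3 -c "
from h import *
tool()
S=viewer.camera('side');T=viewer.camera('top');np.savez('im6.npz',T=T,S=S)
chalkpose(T,(222,172,245,218));trailpose(T,6)"
```

```text
ee_pos: [0.5546, 0.1097, 0.0896]
ft_force: [2.4, 0.0, 12.4]
clock 30.13 tcp [0.5546 0.1097 0.0896] xang 73.74 tilt [0.0122 0.0018] F [ 2.4  0.  12.4] board xy of tcp -0.0015 0.0132
ee_pos: [0.4894, -0.0907, 0.1669]
ft_force: [-0.7, 0.3, 0.2]
clock 30.97 tcp [ 0.4894 -0.0907  0.1669] xang 73.05 tilt [-0.0011 -0.0023] F [-0.7  0.3  0.2] board xy of tcp -0.0126 -0.1972
chalk: centre [3.5 1. ] rect [4.  1.1] [125.8  13.6] yaw 5.31 area 90.0 (228, 179, 8, 35)
-39 [96, 106, 110, 110, 108, 100, 81, 60, 48, 46, 53, 52, 60, 88, 127, 140, 114, 91, 88, 82, 73, 72, 89, 118, 135, 137, 138, 137, 138, 136]
-24 [92, 98, 103, 103, 103, 101, 83, 59, 50, 48, 50, 54, 59, 71, 115, 142, 124, 96, 87, 85, 78, 83, 100, 114, 124, 128, 125, 123, 119, 112]
-9 [95, 101, 103, 104, 102, 101, 91, 58, 44, 43, 50, 50, 55, 67, 103, 138, 134, 105, 89, 87, 81, 77, 73, 74, 81, 81, 83, 85, 82, 84]
6 [97, 108, 111, 111, 109, 110, 103, 73, 45, 38, 43, 48, 54, 61, 85, 128, 139, 114, 89, 85, 83, 75, 68, 72, 83, 87, 92, 94, 91, 90]
21 [102, 113, 114, 115, 115, 116, 107, 87, 51, 39, 35, 49, 55, 58, 76, 118, 144, 127, 99, 87, 81, 77, 72, 70, 81, 90, 93, 89, 92, 91]
36 [96, 105, 109, 111, 107, 107, 108, 89, 58, 42, 37, 49, 52, 57, 68, 102, 140, 137, 106, 90, 86, 76, 75, 70, 78, 97, 112, 118, 126, 125]
51 [96, 108, 112, 113, 112, 115, 107, 96, 66, 44, 40, 48, 49, 56, 62, 84, 123, 138, 116, 92, 87, 83, 79, 72, 82, 117, 137, 145, 144, 145]
```

The lateral offset is down to about +4 mm and y ≈ +1 mm, but yaw is +5° because the last grip was too light to turn it back. I'll land centred with the tool aligned to the log at about 20 N and turn it square with a small rolling wiggle.

```bash
python3 -m handwheel '[[40,1,0,0,0,-2,95],[80,3,0,0,0,-5,95],[120,6,20,0,0,-6.5,95],[160,6,40,0,0,-6.5,95],[180,6,60,0,0,-6.5,95],[188,6,70,0,0,-6.5,95],[188,6,74,0,0,-6.5,95],[188,6,75,0,0,-6.5,95],[188,6,75,0,0,-6.5,95],[188,6,75,0,0,-6.5,95],[188,6,77,0,0,-6.5,95],[188,6,79,0,0,-6.5,95],[188,6,80,0,0,-6.5,95],[188,6,81,0,0,-6.5,95],[188,6,81,0,0,-6.5,95]]'| egrep 'pos|ft'; python3 -c "
from h import *
tool()"
```

```text
ee_pos: [0.5524, 0.0974, 0.0901]
ft_force: [-11.0, 2.5, 35.1]
clock 32.32 tcp [0.5524 0.0974 0.0901] xang 80.21 tilt [0.0002 0.0056] F [-11.    2.5  35.1] board xy of tcp -0.0005 0.0008
```

```bash
python3 -m handwheel '[[-1,0,-1,0,0,0.5,95],[-4,0,-1,0,0,1.2,95],[-8,0,-1,0,0,2,95],[-11,0,-1,0,0,2.7,95],[-12,0,-1,0,0,3.2,95],[-11,0,-1,0,0,3.8,95],[-8,0,-1,0,0,4.5,95],[-4,0,-1,0,0,5.2,95],[-1,0,-1,0,0,6,95],[0,0,-1,0,0,6.5,95],[0,0,-1,0,0,6.5,95]]'| egrep 'pos|ft'; python3 -c "
from h import *
tool()"
python3 -m handwheel '[[0,0,-1,0,0,0,95],[0,0,-2,0,0,0,95],[0,0,-4,0,0,0,95],[0,0,-15,0,0,0,95],[0,0,-60,0,0,0,95],[-60,0,-80,0,0,0,95],[-120,0,-80,0,0,0,95],[-190,0,-80,0,0,0,95],[-190,0,-80,0,0,0,95],[-190,0,-80,0,0,0,95],[-190,0,-80,0,0,0,95],[-190,0,-80,0,0,0,95]]' |egrep 'pos|ft'
python3 -c "
from h import *
tool()
S=viewer.camera('side');T=viewer.camera('top');np.savez('im7.npz',T=T,S=S)
chalkpose(T,(222,172,245,218));trailpose(T,6)"
```

```text
ee_pos: [0.5547, 0.0974, 0.0902]
ft_force: [-2.6, 1.3, 21.9]
clock 33.23 tcp [0.5547 0.0974 0.0902] xang 73.78 tilt [0.006  0.0037] F [-2.6  1.3 21.9] board xy of tcp 0.0018 0.0014
ee_pos: [0.4974, -0.0877, 0.1664]
ft_force: [0.8, 1.0, 0.8]
clock 34.23 tcp [ 0.4974 -0.0877  0.1664] xang 73.5 tilt [0.0002 0.0008] F [0.8 1.  0.8] board xy of tcp -0.0056 -0.1922
chalk: centre [ 8.1 -8. ] rect [ 8.3 -7.7] [123.9  11.6] yaw 1.11 area 74.5 (230, 179, 10, 34)
-39 [99, 107, 110, 110, 107, 89, 62, 49, 48, 56, 57, 64, 103, 138, 128, 100, 85, 88, 86, 80, 73, 76, 94, 123, 137, 139, 137, 136, 136, 135]
-24 [97, 102, 103, 104, 104, 83, 63, 51, 52, 54, 59, 64, 94, 128, 127, 96, 82, 86, 83, 82, 92, 103, 104, 118, 129, 130, 127, 122, 116, 115]
-9 [93, 102, 106, 106, 102, 94, 68, 47, 52, 49, 52, 60, 93, 134, 133, 102, 85, 87, 85, 82, 88, 88, 86, 84, 84, 83, 85, 83, 83, 85]
6 [98, 107, 110, 110, 112, 102, 71, 47, 42, 45, 50, 58, 90, 132, 134, 102, 83, 82, 83, 80, 75, 75, 73, 82, 90, 94, 94, 90, 90, 90]
21 [102, 112, 115, 116, 115, 109, 83, 46, 35, 43, 47, 59, 84, 124, 131, 103, 84, 84, 84, 81, 76, 73, 73, 85, 88, 94, 93, 92, 93, 91]
36 [95, 105, 108, 108, 107, 103, 83, 45, 40, 46, 47, 56, 86, 126, 137, 110, 86, 84, 82, 81, 78, 73, 84, 112, 125, 118, 113, 119, 125, 125]
51 [100, 110, 111, 112, 115, 109, 81, 54, 37, 44, 48, 52, 77, 119, 134, 110, 84, 80, 85, 81, 74, 73, 80, 115, 138, 145, 143, 145, 144, 144]
```

Yaw is now +1.1°, y ≈ -3 mm and x ≈ +8 mm. I won't drag it sideways. I'll make one last gentle stroke, rolling +3 mm with a small turn, then lift straight off.

```bash
python3 -m handwheel '[[40,1,0,0,0,-1,95],[80,3,0,0,0,-2,95],[120,4,20,0,0,-2,95],[160,4,40,0,0,-2,95],[180,4,60,0,0,-2,95],[186,4,70,0,0,-2,95],[186,4,74,0,0,-2,95],[186,4,75,0,0,-2,95],[186,4,75,0,0,-2,95],[186,4,75,0,0,-2,95],[186,3,77,0,0,-2,95],[186,3,78,0,0,-2,95],[186,2.5,78.5,0,0,-2,95],[186,2,79,0,0,-2,95],[186,2,79,0,0,-2,95]]'| egrep 'pos|ft'; python3 -c "
from h import *
tool()"
```

```text
ee_pos: [0.5545, 0.0922, 0.0904]
ft_force: [-2.5, 0.8, 17.7]
clock 35.58 tcp [0.5545 0.0922 0.0904] xang 75.72 tilt [0.0042 0.0027] F [-2.5  0.8 17.7] board xy of tcp 0.0029 -0.0037
```

```bash
python3 -m handwheel '[[0.5,0,0.3,0,0,0.3,95],[1.5,-0.3,0.5,0,0,0.7,95],[3,-0.6,0.5,0,0,1.1,95],[4.5,-1,0.5,0,0,1.5,95],[5.5,-1,0.5,0,0,1.8,95],[6,-1,0.5,0,0,2,95],[6,-1,0.5,0,0,2,95],[6,-1,0,0,0,2,95],[6,-1,-0.5,0,0,2,95],[6,-1,-1,0,0,2,95]]'| egrep 'pos|ft'; python3 -c "
from h import *
tool()"
python3 -m handwheel '[[0,0,-1,0,0,0,95],[0,0,-2,0,0,0,95],[0,0,-4,0,0,0,95],[0,0,-15,0,0,0,95],[0,0,-60,0,0,0,95],[-60,0,-80,0,0,0,95],[-120,0,-80,0,0,0,95],[-190,0,-80,0,0,0,95],[-190,0,-80,0,0,0,95],[-190,0,-80,0,0,0,95],[-190,0,-80,0,0,0,95],[-190,0,-80,0,0,0,95]]' |egrep 'pos|ft'
python3 -c "
from h import *
tool()
S=viewer.camera('side');T=viewer.camera('top');np.savez('im8.npz',T=T,S=S)
chalkpose(T,(222,172,245,218));trailpose(T,6)
a=cv2.resize(S[150:270,170:320],None,fx=4,fy=4,interpolation=cv2.INTER_CUBIC);b=cv2.resize(T[155:255,185:335],None,fx=4,fy=4)
cv2.imwrite('pics/c8.png',cv2.resize(np.vstack([a,b]),(409,600))[...,::-1])"
```

```text
ee_pos: [0.5558, 0.098, 0.0905]
ft_force: [2.5, -0.7, 5.4]
clock 36.42 tcp [0.5558 0.098  0.0905] xang 73.73 tilt [0.0067 0.0014] F [ 2.5 -0.7  5.4] board xy of tcp 0.0027 0.0022
ee_pos: [0.4989, -0.0858, 0.1685]
ft_force: [0.1, 1.1, 0.3]
clock 37.42 tcp [ 0.4989 -0.0858  0.1685] xang 73.52 tilt [0.0003 0.0008] F [0.1 1.1 0.3] board xy of tcp -0.0047 -0.19
chalk: centre [ 7.3 -9.7] rect [ 8.3 -9.9] [124.   11.2] yaw 0.85 area 68.5 (230, 179, 10, 34)
-39 [98, 106, 111, 110, 107, 87, 57, 50, 50, 56, 60, 73, 114, 135, 113, 90, 86, 86, 84, 81, 75, 76, 102, 127, 137, 138, 137, 134, 136, 135]
-24 [96, 102, 103, 104, 102, 84, 56, 46, 48, 56, 61, 72, 112, 135, 113, 85, 81, 86, 83, 83, 96, 99, 103, 120, 127, 132, 126, 123, 117, 115]
-9 [95, 103, 106, 104, 101, 90, 64, 47, 50, 53, 56, 69, 105, 130, 114, 86, 81, 86, 84, 83, 88, 87, 82, 84, 85, 83, 86, 84, 82, 83]
6 [100, 107, 109, 110, 107, 96, 66, 46, 48, 47, 43, 65, 103, 132, 116, 89, 83, 83, 84, 80, 74, 73, 76, 83, 91, 92, 92, 93, 89, 92]
21 [101, 110, 116, 116, 115, 100, 69, 46, 42, 46, 48, 67, 103, 133, 122, 93, 83, 85, 86, 83, 75, 71, 74, 86, 92, 89, 91, 90, 93, 91]
36 [96, 107, 107, 110, 108, 95, 71, 38, 38, 46, 53, 65, 101, 132, 122, 93, 80, 84, 83, 81, 76, 73, 86, 115, 125, 122, 119, 120, 123, 126]
51 [96, 109, 112, 115, 114, 104, 74, 45, 37, 43, 50, 59, 95, 131, 123, 93, 80, 82, 83, 78, 76, 75, 91, 124, 141, 145, 144, 144, 144, 143]
```

View pics/c8.png

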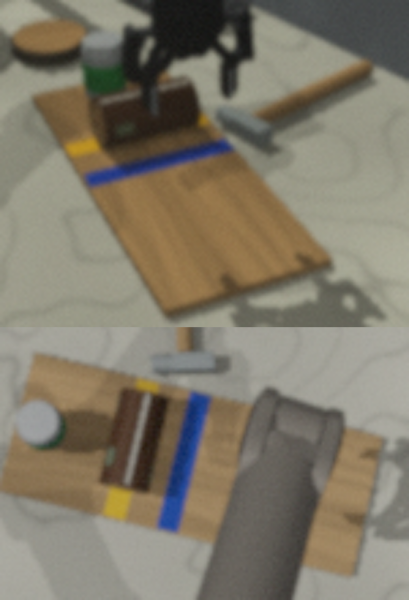

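The log is square (yaw +0.9°) but still 3–4 mm short of the band's middle (chalk now at image 140,437 in the crop). The heavier landing cancelled that step. I'll go back to the narrow opening and light force that rolled it exactly before.

```bash
python3 -m handwheel '[[40,1,0,0,0,-1,60],[80,3,0,0,0,-2,60],[120,5,20,0,0,-2,60],[160,5,40,0,0,-2,60],[175,5,55,0,0,-2,60],[180,5,64,0,0,-2,60],[180,5,68,0,0,-2,60],[180,5,69,0,0,-2,60],[180,5,69,0,0,-2,60],[180,5,69,0,0,-2,60],[180,5,70,0,0,-2,60],[180,5,71,0,0,-2,60],[180,5,71,0,0,-2,60]]'| egrep 'pos|ft'; python3 -c "
from h import *
tool()"
```

```text
ee_pos: [0.5553, 0.0873, 0.0987]
ft_force: [-3.7, 0.3, 10.3]
clock 38.6 tcp [0.5553 0.0873 0.0987] xang 75.74 tilt [0.0007 0.0017] F [-3.7  0.3 10.3] board xy of tcp 0.005 -0.0082
```

```bash
python3 -m handwheel '[[0,0,-0.4,0,0,0,60],[0.5,0,-0.4,0,0,0,60],[2,0,-0.4,0,0,0,60],[3.5,0,-0.4,0,0,0,60],[5,0,-0.4,0,0,0,60],[6.5,0,-0.4,0,0,0,60],[7,0,-0.4,0,0,0,60],[7,0,-0.4,0,0,0,60],[7,0,-0.4,0,0,0,60]]'| egrep 'pos|ft'; python3 -c "
from h import *
tool()"
python3 -m handwheel '[[0,0,-0.5,0,0,0,60],[0,0,-1,0,0,0,60],[0,0,-2,0,0,0,60],[0,0,-4,0,0,0,60],[0,0,-15,0,0,0,60],[0,0,-60,0,0,0,60],[-60,0,-80,0,0,0,60],[-120,0,-80,0,0,0,60],[-190,0,-80,0,0,0,60],[-190,0,-80,0,0,0,60],[-190,0,-80,0,0,0,60],[-190,0,-80,0,0,0,60]]' |egrep 'pos|ft'
python3 -c "
from h import *
tool()
S=viewer.camera('side');T=viewer.camera('top');np.savez('im9.npz',T=T,S=S)
chalkpose(T,(222,172,245,218));trailpose(T,6)"
```

```text
ee_pos: [0.557, 0.0941, 0.0987]
ft_force: [-2.0, 0.6, 7.9]
clock 39.35 tcp [0.557  0.0941 0.0987] xang 75.74 tilt [0.0009 0.0014] F [-2.   0.6  7.9] board xy of tcp 0.0048 -0.0012
ee_pos: [0.5076, -0.0977, 0.1789]
ft_force: [0.5, -0.5, -0.3]
clock 40.35 tcp [ 0.5076 -0.0977  0.1789] xang 75.14 tilt [ 0.0013 -0.0026] F [ 0.5 -0.5 -0.3] board xy of tcp 0.0068 -0.1993
chalk: centre [  7.  -10.1] rect [ 7.3 -9.9] [125.9  11.1] yaw 1.28 area 72.0 (230, 179, 11, 35)
-39 [98, 109, 110, 109, 107, 87, 63, 49, 51, 59, 60, 76, 114, 131, 108, 86, 82, 86, 86, 79, 76, 76, 100, 130, 136, 137, 137, 137, 137, 137]
-24 [94, 101, 103, 105, 101, 83, 57, 47, 48, 52, 59, 74, 113, 131, 110, 87, 83, 87, 84, 85, 96, 100, 105, 120, 131, 130, 127, 121, 119, 117]
-9 [95, 101, 102, 104, 102, 90, 64, 51, 47, 57, 61, 72, 109, 134, 113, 88, 82, 86, 84, 83, 86, 88, 84, 85, 86, 85, 83, 86, 85, 86]
6 [99, 106, 109, 112, 109, 95, 69, 45, 47, 47, 51, 64, 107, 134, 117, 88, 82, 87, 85, 79, 74, 71, 74, 85, 90, 93, 92, 90, 91, 90]
21 [100, 113, 114, 114, 113, 102, 69, 45, 37, 46, 52, 64, 101, 131, 117, 91, 82, 85, 85, 79, 75, 72, 73, 84, 91, 89, 93, 87, 91, 92]
36 [98, 105, 111, 109, 108, 97, 70, 42, 42, 43, 48, 60, 103, 134, 122, 94, 80, 84, 84, 80, 74, 73, 91, 116, 128, 117, 115, 121, 125, 126]
51 [98, 107, 111, 113, 114, 102, 75, 42, 46, 45, 50, 58, 95, 129, 122, 93, 80, 82, 84, 81, 76, 72, 87, 123, 141, 145, 144, 147, 145, 145]
```

The chalk hasn't moved, so the arm was probably still swinging back from the fast approach when it touched. I'll settle above the log before landing this time.

```bash
python3 -m handwheel '[[35,0,0,0,0,0,60],[70,1,10,0,0,0,60],[105,2,30,0,0,0,60],[135,2,45,0,0,0,60],[160,2,60,0,0,0,60],[175,2,68,0,0,0,60],[181,2,72,0,0,0,60],[183,2,74,0,0,0,60],[183,2,74,0,0,0,60],[183,2,74,0,0,0,60],[183,2,74,0,0,0,60],[183,2,74,0,0,0,60]]'| egrep 'pos'; python3 -m handwheel '[[0,0,0,0,0,0,60],[0,0,0,0,0,0,60],[0,0,0,0,0,0,60]]' |egrep 'pos|ft'
python3 -m handwheel '[[0,0,0,0,0,0,60],[0,0,0,0,0,0,60],[0,0,0,0,0,0,60],[0,0,1.5,0,0,0,60],[0,0,3,0,0,0,60],[0,0,4,0,0,0,60],[0,0,4.8,0,0,0,60],[0,0,5.3,0,0,0,60],[0,0,5.6,0,0,0,60],[0,0,5.6,0,0,0,60]]' |egrep 'pos|ft'; python3 -c "
from h import *
tool()"
```

```text
ee_pos: [0.557, 0.0854, 0.1042]
ee_pos: [0.5568, 0.0866, 0.1035]
ft_force: [-0.2, -0.2, 0.6]
ee_pos: [0.5567, 0.0873, 0.0987]
ft_force: [-2.9, 0.6, 8.8]
clock 42.53 tcp [0.5567 0.0873 0.0987] xang 75.79 tilt [-0.0005  0.0014] F [-2.9  0.6  8.8] board xy of tcp 0.0064 -0.0078
```

```bash
cat >> h.py <<'E'
def sidechalk(tag):
    S=viewer.camera("side");np.save(f"s_{tag}.npy",S)
E
python3 -c "
from h import *
sidechalk('a')"
python3 -m handwheel '[[0.5,0,0,0,0,0,60],[2,0,0,0,0,0,60],[3.5,0,0,0,0,0,60],[5,0,0,0,0,0,60],[6.5,0,0,0,0,0,60],[7.5,0,0,0,0,0,60],[8,0,0,0,0,0,60],[8,0,0,0,0,0,60],[8,0,0,0,0,0,60]]'| egrep 'pos|ft'; python3 -c "
from h import *
sidechalk('b');S0=np.load('im9.npz')['S']
I=[S0,np.load('s_a.npy'),np.load('s_b.npy')]
np_=[cv2.resize(i[165:210,195:255],None,fx=5,fy=5,interpolation=cv2.INTER_CUBIC) for i in I]
cv2.imwrite('pics/c9.png',cv2.resize(np.vstack(np_),(260,585))[...,::-1])"
```

```text
ee_pos: [0.5587, 0.0952, 0.0987]
ft_force: [-3.1, 0.8, 7.3]
```

View pics/c9.png

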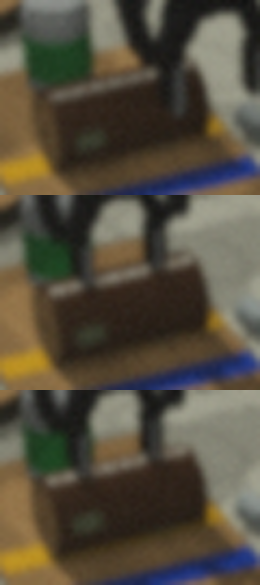

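```bash
cat >> h.py <<'E'
def lichen(S):
    H=hsv(S)[170:210,200:250];P=S[170:210,200:250].astype(int)
    m=((P[...,1]-P[...,0]>2)&(H[...,2]<110)&(H[...,2]>55)).astype(np.uint8);m[:15]=0
    k,c,a=big(m);return (c+[200,170]).round(2),a
E
python3 -m handwheel '[[0,0,-0.3,0,0,0,60],[0,0,-0.6,0,0,0,60],[0,0,-0.9,0,0,0,60],[0,0,-1.2,0,0,0,60],[0,0,-1.5,0,0,0,60],[0,0,-2,0,0,0,60],[0,0,-3,0,0,0,60],[0,0,-5,0,0,0,60],[0,0,-8,0,0,0,60],[0,0,-12,0,0,0,60]]'| egrep 'pos|ft'
python3 -c "
from h import *
sidechalk('c')
for n in('im9',):print(n,lichen(np.load('im9.npz')['S']))
for n in 'abc':print(n,lichen(np.load(f's_{n}.npy')))
S=[np.load('im9.npz')['S']]+[np.load(f's_{n}.npy') for n in 'abc']
c=[cv2.cvtColor(s[180:206,203:246],cv2.COLOR_RGB2GRAY).astype(np.float32) for s in S]
for x in c[1:]: print(cv2.phaseCorrelate(c[0],x,cv2.createHanningWindow(c[0].shape[::-1],cv2.CV_32F)))
tool()"
```

```text
ee_pos: [0.5586, 0.0946, 0.1098]
ft_force: [-0.5, 0.2, -1.0]
im9 (array([236.71, 206.33]), 30.5)
a (array([237.42, 206.26]), 35.0)
b (array([236.96, 206.14]), 25.5)
c (array([237.28, 206.1 ]), 29.5)
((0.4393636302741015, 0.7806335390136834), 0.7518917448726701)
((0.663518942330434, -0.03312448774599197), 0.7368778087474682)
((0.2568373630849834, -0.48654319878870034), 0.7329949630140767)
clock 44.27 tcp [0.5592 0.0946 0.1108] xang 75.78 tilt [0.0013 0.0004] F [ 0.2  1.  -0.2] board xy of tcp 0.0069 -0.0001
```

```bash
python3 -m handwheel '[[0,0,-40,0,0,0,60],[-40,0,-70,0,0,0,60],[-80,0,-70,0,0,0,60],[-120,0,-70,0,0,0,60],[-160,0,-70,0,0,0,60],[-190,0,-70,0,0,0,60],[-190,0,-70,0,0,0,60],[-190,0,-70,0,0,0,60]]'| egrep 'pos|ft'
python3 -c "
from h import *
S=viewer.camera('side');T=viewer.camera('top');np.savez('im10.npz',T=T,S=S)
chalkpose(T,(222,172,245,218));trailpose(T,6)"
```

```text
ee_pos: [0.5115, -0.0919, 0.1803]
ft_force: [-0.3, 1.1, 0.3]
chalk: centre [ 6.6 -1.8] rect [ 7.9 -1.4] [126.7  13. ] yaw 0.76 area 84.5 (228, 178, 11, 35)
-39 [98, 106, 110, 110, 110, 109, 87, 61, 48, 52, 57, 58, 60, 79, 120, 140, 119, 92, 86, 83, 78, 74, 79, 102, 130, 138, 140, 136, 136, 138]
-24 [94, 101, 102, 105, 104, 102, 84, 59, 50, 46, 56, 56, 56, 76, 117, 140, 121, 91, 87, 86, 82, 86, 100, 108, 126, 129, 129, 124, 119, 116]
-9 [93, 99, 105, 107, 106, 103, 82, 61, 48, 49, 56, 57, 56, 70, 111, 140, 120, 91, 86, 83, 80, 82, 82, 83, 84, 89, 84, 86, 83, 86]
6 [98, 107, 111, 111, 111, 110, 92, 64, 46, 43, 46, 51, 56, 71, 112, 140, 125, 96, 86, 85, 78, 76, 73, 76, 84, 89, 95, 91, 90, 93]
21 [101, 111, 115, 115, 114, 113, 98, 65, 48, 42, 44, 47, 50, 67, 112, 144, 131, 96, 83, 84, 79, 78, 73, 75, 83, 90, 93, 94, 89, 90]
36 [97, 106, 107, 109, 110, 108, 94, 67, 43, 41, 38, 51, 56, 70, 107, 138, 129, 98, 85, 82, 79, 76, 75, 82, 109, 117, 112, 120, 125, 128]
51 [101, 111, 112, 111, 114, 114, 99, 68, 41, 38, 42, 51, 54, 66, 104, 137, 127, 97, 84, 85, 81, 76, 73, 85, 118, 139, 145, 145, 145, 144]
```

The log is at rest at y ≈ 0 ±1 mm, yaw +0.8° and x ≈ +7 mm, and the hand is clear. Handing in.

```bash
python3 -c "
from workcell import ctrl
print(ctrl.close_job())"
```

```text
the job is handed in; nothing more can be done
None
```

The log was rolled from the top onto the yellow band and handed in with the hand clear: about 0 ±1 mm from the band's centre line and about 1° off square, but its middle is still about 7 mm off along the band, the steering turns scrubbed it slightly on the board, and I viewed 12 pictures, over the limit of 10.

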